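Return the loose parts tray to the gap in the garage tray cabinet

TASK

Slide the loose tray with the red pull, rear edge first, onto the one free rail pair in the cabinet column that already holds two trays. Push it fully in to its end stops without ramming it, so that its front edge drops behind the stop beads and it lies level; do not shift the stored trays or disturb the other things on the bench.

Things in the scene. Friction and masses are not known exactly. Their poses are not given: they have to be found in the camera images.
- tray_center (a point): The loose tray, to be loaded: aluminium sheet 150 (x) x 130 (y) x 5 mm, lying flat on the bench, about 0.18 kg, weighted towards the pull. A rim 19 mm high stands on it, 11.5 mm in from the long edges, which stay bare as flanges. This point is the middle of the sheet, 2.5 mm above its underside. x runs from the pull end to the rear edge, which goes into the cabinet first (rear corners rounded, 6 mm); z up.
- tray_pull (a point): Middle of the loose tray's red rubber-sleeved pull: a flat plate 12 mm wide (y, pinch here), 28 mm high (z), standing out 40 mm from the sheet's front edge. 95 mm in front (-x) of tray_center and 15.5 mm above it; its end face is 115 mm in front of tray_center. Axes as tray_center. Pinched hard it carries the tray, whose rear edge may droop. It ends up below or above other pulls, so for the last part lean the tool back 30 degrees or more and push.
- cabinet: Blue steel tray cabinet 180 deep (x) x 294 wide (y) x 256 mm high, fixed, open at front (-x, facing the robot), back and top. Origin under its middle; x points into it. Two columns centred at y = +73 and -73 mm, each 136 mm wide inside, with three rail pairs 70 mm apart in height. The +y column always holds two trays and has one free pair; the -y column holds one tray.
- pair_low (a point): Lowest rail pair of the +y column: where tray_center lies when a tray is home on it, 32.5 mm above the bench (play 1 mm along x, 3 mm along y either way). Axes as the cabinet, whose front plane is 94 mm in front (-x). All pairs are alike: two slippery ledges 10 mm wide, top 2.5 mm below this point, with end stops at the back that the sheet's rear edge meets when home.
- pair_mid (a point): Middle rail pair of the +y column: where tray_center lies when a tray is home on it, 102.5 mm above the bench (play 1 mm along x, 3 mm along y either way). Axes as the cabinet, whose front plane is 94 mm in front (-x). Near the front each ledge has a half-round stop bead 6 mm high, 12 mm long, crest 82.5 mm in front (-x) of this point: the sheet rides over it and its front edge drops behind it when home.
- pair_high (a point): Highest rail pair of the +y column: where tray_center lies when a tray is home on it, 172.5 mm above the bench (play 1 mm along x, 3 mm along y either way). Axes as the cabinet, whose front plane is 94 mm in front (-x). 14 mm above each ledge a hold-down strip runs from 29 mm in front of this point to the back, with a turned-up lead-in 16 mm long; a tray 100 mm in stays put when let go.
- stored_low_center (a point): Stored tray with a white pull, same form as the loose one, home on the lowest rail pair of one of the two columns (which column changes). Middle of its sheet, as tray_center. Its pull stands out 21 mm in front of the cabinet's front plane. Not to be shifted.
- stored_mid_center (a point): Stored tray with a white pull, same form as the loose one, home on the middle rail pair of one of the two columns (which column changes). Middle of its sheet, as tray_center. Its pull stands out 21 mm in front of the cabinet's front plane. Not to be shifted.
- stored_high_center (a point): Stored tray with a white pull, same form as the loose one, home on the highest rail pair of one of the two columns (which column changes). Middle of its sheet, as tray_center. Its pull stands out 21 mm in front of the cabinet's front plane. Not to be shifted.
- pipe_cap: Yellow silicone pipe cap, 58 mm across its flange, 41 mm high, standing. Leave alone. Origin under its middle.
- socket_a: Smaller chrome socket, 26 mm across, 38 mm high, standing. Leave alone. Origin under its middle.
- socket_b: Larger chrome socket, 32 mm across, 42 mm high, standing. Leave alone. Origin under its middle.
- clamp: Bright orange plastic spring clamp lying flat, about 115 x 65 x 20 mm. Leave alone. Origin under its pivot.
- pvc_tee: White PVC T-joint lying flat, 92 x 69 mm, 42 mm high. Leave alone. Origin on the mat, under the crossing.
- heat_sink: Finned aluminium heat sink, 62 x 62 x 28 mm. Leave alone. Origin under its middle.

How it is judged (in metres and radians):
At the end, for the whole second after the job is handed in: The loose tray lies at rest and let go on the free rail pair of the +y column, its middle within 5 mm of its home point, level with the cabinet within 1 degree (front edge down behind the beads), pull outwards ((distance between tray_center and pair_low below 0.005 m or distance between tray_center and pair_mid below 0.005 m or distance between tray_center and pair_high below 0.005 m) and angle between the z axis of tray_center and the z axis of cabinet, either way round below 0.018 rad and angle between the x axis of tray_center and the x axis of cabinet, either way round below 0.06 rad and x of tray_pull in the frame of cabinet below -0.05 m and linear speed of tray below 0.01 m/s); the robot touches nothing.
It fails at once if the tray is rammed or forced against the cabinet with more than 80 N (contact force between tray and cabinet above 80 N).
It fails at once if a stored tray is shifted by more than 10 mm (distance of any of stored_low_center, stored_mid_center, stored_high_center from where it was at the start of the episode above 0.01 m).
It fails at once if something else on the bench is pushed more than 15 mm from its place (distance of any of pipe_cap, socket_a, socket_b, clamp, pvc_tee, heat_sink from where it was at the start of the episode above 0.015 m).
It also fails if it takes over 58 s, if anything falls off the work surface, if the arm or the gripper's body presses on something with over 40 N, if the wrist force passes 120 N, or if a joint passes its speed limit or range.

ROBOT

A 7-joint arm with a two-finger parallel gripper is mounted at the origin on the work surface. World frame = base frame: x ahead of the robot, y to its left, z up, the work surface at z = 0. Lengths are in m, angles in degrees, forces in N, time in s.
With the tool pointing down it reaches from about 0.425 to 0.8 m from the base axis. Payload 8.3 kg.
Tool frame: the origin (TCP) lies at the centre of the arm's flange, where the gripper is bolted on; the fingertips stand 173 mm ahead of it and the grasp point (between the pads) lies 155 mm ahead of it; z points along the fingers, y is the line along which they close (so a half turn about z gives the same grasp; the last joint's range is limited). The gripper opens to 85 mm and grips with 20 to 120 N. Pads are 22 mm wide; open, the fingers measure 114 mm over their backs; the gripper's body (76 mm by 85 mm) begins 54 mm behind the grasp point. The pads swing forward as they close: fully open they stand 13 mm farther back than shut.
Start: joints at [63.547, 21.967, 0.94, 78.501, -0.361, 79.538, -2.664], TCP at [0.243, -0.576, 0.405] pointing down, gripper open.
Joint ranges: [-169.22, 169.22], [-14.56, 117.87], [-87.37, 89.26], [10.42, 133.3], [-82.24, 262.24], [0.94, 117.77], [-172.7, 172.7]. Speed limits (degrees/s): [136.94, 136.94, 172.46, 172.46, 180, 180, 180].

INTERFACE

Orientations are given as a 3x3 rotation matrix whose columns are the frame's x, y, z axes.
In Python, from cell import env gives the robot as it stands.
- The arm moves only by the shell command python3 -m jog 'ROWS' [FORCE]. ROWS is a JSON object of lists of equal length, an entry for each row: "fingers": the closure in counts, from 0 (fully open) to 255 (shut); "offset": the shift along the tool's x, y, z in m, a list of three; "twist": the turn about the tool's z in rad. A call has 1 to 12 rows; each row is the pose to reach, as a shift and turn from the pose commanded when the call began, along the tool's axes at that moment; what a row does not reach only later rows make up. A row lasts 1/10 s, in which the tool goes at most 50 mm and 8.59 degrees, less where a joint would pass 70% of its speed; a pose out of reach is approached as far as the arm can. A call with a gripper value outside its range is refused whole. The fingers move at their own pace and stop on an object; FORCE is the grip in N (left out, the last holds). Time passes only in rows, so rows that repeat a pose let the fingers close. It gives the time, the measured TCP pose, the force, the opening and the grip force at its end, in the units of the state.
- env.observe(): the state, without advancing time (a new reading comes with each control period).
- env.snapshot(name): name is "side" or "top" or "wrist"; returns a dict with "color" (420x560x3 uint8, red, green, blue), "camera_matrix" (3x3 intrinsics, pixels), "rvec" (rotation vector, rad) and "tvec" (3), from world to camera coordinates, as OpenCV has them. Camera axes: x right, y down, z forward; pixel columns grow to the right and rows downward; lengths in m; the calibration is good to about 2 mm. A picture is of the moment at which its call begins. There is no depth.
- env.sign_off(): hands the job in; it is judged then, once.
The state is a dict: "t": time; "q": joint angles; "qd": joint speeds; "effort": joint torques, N m; "ee_pos": TCP position; "tcp_rot": TCP orientation; "wrist_force": force on the tool from outside, world axes, zero at the start; "moment": the same for the moment, N m; "gripper_width": finger opening in m; "grip_force": force on a finger pad.
Only numpy, scipy, OpenCV 4.12 (cv2) and the standard library are available. Lean on these libraries where they do the work, as an engineer would, in place of code of your own. Each camera call takes 0.05 s, during which the arm holds its last target. There are 200 camera calls.

## Working session

There is one attempt and no reset: what is moved stays moved. The work goes in short steps, Python scripts to look and compute and a shell command to move; the robot and the scene stay as the last step left them, time stands still between calls to the robot, and variables do not carry over. Pictures are saved under pics/ and viewed, at most 10 in all, crops included, and the job is handed in when it is done.

```bash
ls; mkdir -p pics
cat > h.py <<'E'
import numpy as np, cv2
from cell import env
def save(n,f):
    s=env.snapshot(n); cv2.imwrite('pics/'+f,s['color'][:,:,::-1]); np.savez('pics/'+f+'.npz',**{k:np.array(v) for k,v in s.items()}); return s
def load(f): return dict(np.load('pics/'+f+'.npz'))
def ray(s,uv):
    R=cv2.Rodrigues(np.array(s['rvec'],float))[0]; t=np.array(s['tvec'],float).ravel()
    p=cv2.undistortPoints(np.array([[uv]],float),np.array(s['camera_matrix']),None)[0,0]
    return -R.T@t, R.T@np.array([p[0],p[1],1])
def onz(s,uv,z):
    o,d=ray(s,uv); return o+d*(z-o[2])/d[2]
def proj(s,P):
    return cv2.projectPoints(np.array(P,float).reshape(-1,1,3),np.array(s['rvec'],float),np.array(s['tvec'],float),np.array(s['camera_matrix']),None)[0][:,0]
E
python3 - <<'E'
from h import *
for n in('side','top'):
    s=save(n,n+'0.png'); o,d=ray(s,(280,210)); print(n,o.round(3),(d/np.linalg.norm(d)).round(3))
a=env.observe(); print(a)
E
```

```text
pics
side [-0.015  0.666  0.841] [ 0.507 -0.595 -0.624]
top [ 0.414 -0.006  1.256] [ 0.144 -0.022 -0.989]
{'t': 0.1, 'q': array([63.54524368, 22.01100056,  0.93843553, 78.55729712, -0.36083007,
       79.53714375, -2.66590006]), 'qd': array([ 0.00660263, -0.08424952, -0.0380433 , -0.15213692,  0.022651  ,
       -0.08108814,  0.074363  ]), 'effort': array([ 2.34631843e-03, -6.29141808e+01,  8.47104974e-01, -3.72758496e+01,
        1.67314871e-02,  1.04787192e-02, -7.25794575e-05]), 'ee_pos': array([ 0.24268523, -0.57579231,  0.40375657]), 'tcp_rot': array([[ 9.21506648e-01,  3.88361910e-01, -7.23728850e-04],
       [ 3.88362583e-01, -9.21505193e-01,  1.63820833e-03],
       [-3.07021755e-05, -1.79068908e-03, -9.99998396e-01]]), 'wrist_force': array([ 0.06733769, -0.42752558, -0.26367694]), 'moment': array([ 0.02020279,  0.01030342, -0.03203207]), 'grip_force': 0.0, 'gripper_width': 0.08526340164371357}
```

View pics/side0.png

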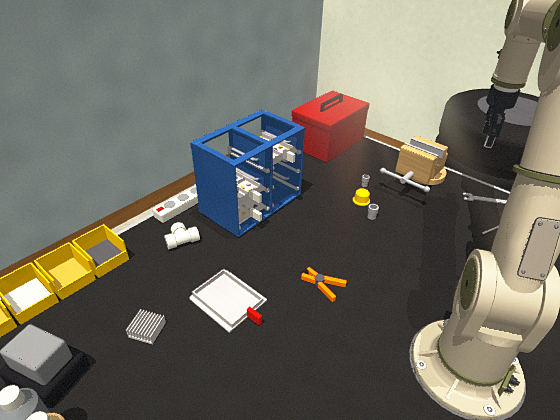

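View pics/top0.png

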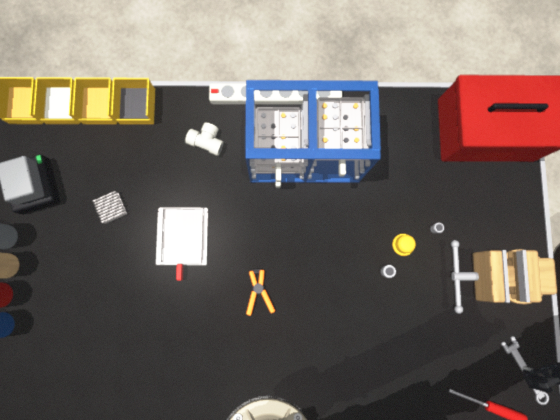

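Run:
```python
from h import *
s=load('side0.png'); t=load('top0.png')
a=cv2.resize(s['color'][100:240,180:320],None,fx=4,fy=4,interpolation=cv2.INTER_CUBIC)
b=cv2.resize(t['color'][70:200,235:390],None,fx=3,fy=3,interpolation=cv2.INTER_CUBIC)
cv2.imwrite('pics/crop_s.png',a[:,:,::-1]); cv2.imwrite('pics/crop_t.png',b[:,:,::-1])
print(a.shape,b.shape)
h=cv2.cvtColor(t['color'],cv2.COLOR_RGB2HSV)
red=((h[...,0]<8)|(h[...,0]>172))&(h[...,1]>150)&(h[...,2]>80)
n,l,st,c=cv2.connectedComponentsWithStats(red.astype(np.uint8))
for i in range(1,n):
    if st[i,4]>30: print('red',st[i],c[i])
m=((h[...,1]<50)&(h[...,2]>120)).astype(np.uint8); m[:200]=0;m[275:]=0;m[:,:150]=0;m[:,215:]=0
cn=max(cv2.findContours(m,0,1)[0],key=cv2.contourArea); r=cv2.minAreaRect(cn); print('tray',r)
bx=cv2.boxPoints(r)
for p in bx: print(p,onz(t,p,0.005).round(4))
b=((h[...,0]>100)&(h[...,0]<125)&(h[...,1]>150)&(h[...,2]>90)).astype(np.uint8)
n,l,st,c=cv2.connectedComponentsWithStats(b)
i=1+st[1:,4].argmax();print('blue',st[i])
x,y,w,hh,_=st[i]
for p in((x,y),(x+w-1,y)): print('top z',onz(t,p,.256).round(4))
```

```text
(560, 560, 3) (390, 465, 3)
red [ 438   75  122   86 9540] [499.01163522 118.38459119]
red [176 265   6  16  52] [178.94230769 272.61538462]
red [  0 283  12  24 229] [  4.70305677 294.37554585]
red [485 401  43  19 412] [504.75      411.5315534]
tray ((181.54052734375, 236.0010986328125), (51.81892013549805, 59.302669525146484), 1.5481575727462769)
[154.83942 264.9416 ] [0.4511 0.2933 0.005 ]
[156.44162 205.6606 ] [0.6076 0.2947 0.005 ]
[208.24164 207.06061] [0.6038 0.1573 0.005 ]
[206.63943 266.3416 ] [0.4472 0.1585 0.005 ]
blue [ 246   81  134   79 3375]
top z [0.8487 0.0464 0.256 ]
top z [ 0.8503 -0.25    0.256 ]
```

View pics/crop_s.png

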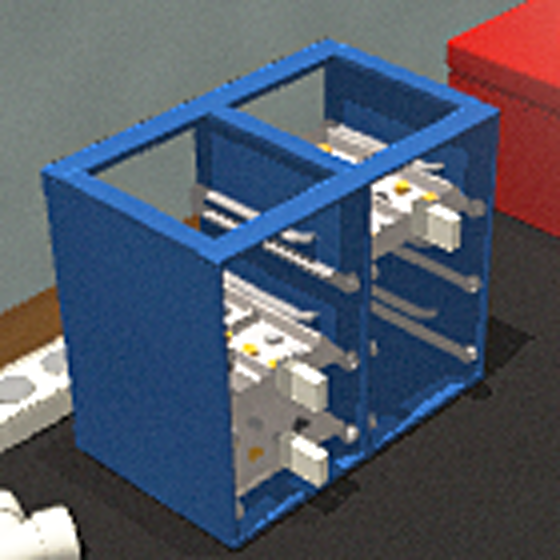

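View pics/crop_t.png

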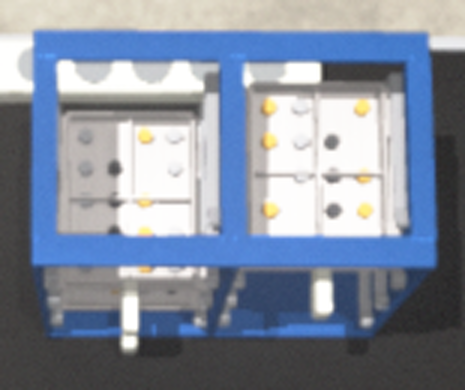

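Crops: in the side view the +y (left) column has white pulls at low and mid (crop px (308,460), (308,385)), so its highest rail pair is free. The -y column's tray is at the top. In the top view the loose tray is at (181,236), with the pull at (179,273) pointing towards the robot.

```bash
cat >> h.py <<'E'
def go(P,yaw=None):
    a=env.observe(); R=a['tcp_rot']; d=R.T@(np.array(P)-a['ee_pos'])
    y=np.degrees(np.arctan2(R[1,0],R[0,0])); print('t',round(a['t'],2),'tcp',a['ee_pos'].round(4),'yaw',y.round(2),'off',d.round(4), 'twist',None if yaw is None else np.radians(y-yaw).round(4),'F',a['wrist_force'].round(1))
E
python3 - <<'E'
from h import *
t=load('top0.png')
p=onz(t,(178.94,272.6),.03);print('pull',p.round(4))
# cabinet top front/back edges: fit lines in blue mask
h=cv2.cvtColor(t['color'],cv2.COLOR_RGB2HSV)
b=((h[...,0]>100)&(h[...,0]<125)&(h[...,1]>150)&(h[...,2]>60))
def top(us): return np.array([onz(t,(u,np.where(b[60:,u])[0][0]+59.5),.256)[:2] for u in us])
L=top(range(252,375)); k=np.polyfit(L[:,1],L[:,0],1); print('back edge x=',k, 'yaw',np.degrees(np.arctan(-k[0])))
def lr(vs,s): return np.array([onz(t,((np.where(b[v,:420])[0][0]-.5) if s==0 else (np.where(b[v,:420])[0][-1]+.5),v),.256)[:2] for v in vs])
for s in(0,1):
    L=lr(range(86,152),s);k2=np.polyfit(L[:,0],L[:,1],1);print('side y at .76',np.polyval(k2,.76),'slope deg',np.degrees(np.arctan(k2[0])))
go((.5,-.25,.45),0); go((.46,.19,.42))
E
```

```text
pull [0.4308 0.2254 0.03  ]
back edge x= [-7.04844829e-04  8.48773273e-01] yaw 0.040384627204676025
side y at .76 0.046010600618803604 slope deg -0.8181284170023897
side y at .76 -0.24661294410055107 slope deg -0.11143169081765175
t 0.1 tcp [ 0.2427 -0.5758  0.4038] yaw 22.85 off [ 0.3636 -0.2004 -0.0459] twist 0.3989 F [ 0.1 -0.4 -0.3]
t 0.1 tcp [ 0.2427 -0.5758  0.4038] yaw 22.85 off [ 0.4977 -0.6213 -0.0151] twist None F [ 0.1 -0.4 -0.3]
```

```bash
python3 -m jog '{"fingers":[0,0,0,0,0,0,0,0,0,0,0,0],"offset":[[0.036,-0.02,-0.005],[0.072,-0.04,-0.01],[0.108,-0.06,-0.015],[0.144,-0.08,-0.02],[0.18,-0.10,-0.025],[0.216,-0.12,-0.03],[0.252,-0.14,-0.035],[0.288,-0.16,-0.04],[0.324,-0.18,-0.045],[0.364,-0.20,-0.046],[0.364,-0.20,-0.046],[0.364,-0.20,-0.046]],"twist":[0,0.05,0.1,0.15,0.2,0.25,0.3,0.35,0.399,0.399,0.399,0.399]}'
python3 - <<'E'
from h import *
go((.45,.205,.36),0)
E
```

```text
t: 1.3
ee_pos: [0.5011, -0.249, 0.4502]
tcp_rot: [[1.0, 0.003, -0.001], [0.003, -1.0, 0.001], [-0.001, -0.001, -1.0]]
wrist_force: [-0.5, -0.1, -0.2]
gripper_width: 0.0855
grip_force: 0.0
t 1.3 tcp [ 0.5011 -0.249   0.4502] yaw 0.18 off [-0.0496 -0.4541  0.0905] twist 0.0031 F [-0.5 -0.1 -0.2]
```

```bash
python3 -m jog '{"fingers":[0,0,0,0,0,0,0,0,0,0,0,0],"offset":[[-0.005,-0.045,0.009],[-0.01,-0.09,0.018],[-0.015,-0.135,0.027],[-0.02,-0.18,0.036],[-0.025,-0.225,0.045],[-0.03,-0.27,0.054],[-0.035,-0.315,0.063],[-0.04,-0.36,0.072],[-0.045,-0.41,0.081],[-0.05,-0.454,0.09],[-0.05,-0.454,0.09],[-0.05,-0.454,0.09]],"twist":[0.003,0.003,0.003,0.003,0.003,0.003,0.003,0.003,0.003,0.003,0.003,0.003]}'
python3 - <<'E'
from h import *
s=save('wrist','w1.png'); o,d=ray(s,(280,210)); print(o,d/np.linalg.norm(d)); go((.4308,.2254,.25),0)
E
```

```text
t: 2.5
ee_pos: [0.4506, 0.2034, 0.3602]
tcp_rot: [[1.0, -0.002, -0.001], [-0.003, -1.0, -0.001], [-0.001, 0.001, -1.0]]
wrist_force: [0.5, -0.1, -0.1]
gripper_width: 0.0858
grip_force: 0.0
[0.52595956 0.20256002 0.32819166] [-0.3076713  -0.01049521 -0.95143482]
t 2.55 tcp [0.4511 0.2022 0.3604] yaw -0.29 off [-0.0203 -0.0232  0.1104] twist -0.005 F [0.2 0.1 1.5]
```

View pics/w1.png

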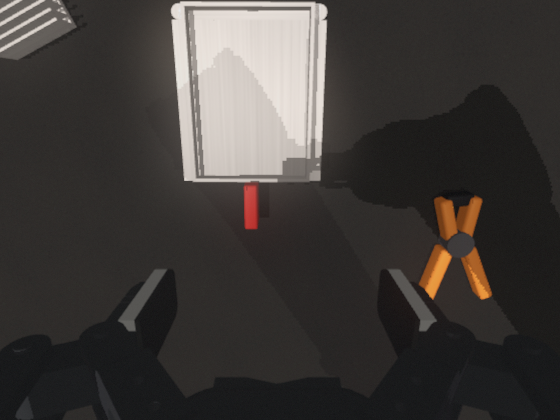

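The wrist view shows the whole tray: front sheet corners at about (183,181) and (323,181), rear corners near (174,8) and (326,8), and the red pull at (251,206).

Run:
```python
from h import *
s=load('w1.png'); c=s['color']; h=cv2.cvtColor(c,cv2.COLOR_RGB2HSV)
red=(((h[...,0]<8)|(h[...,0]>172))&(h[...,1]>150)&(h[...,2]>90)).astype(np.uint8)
cn=max(cv2.findContours(red,0,1)[0],key=cv2.contourArea)
W=np.array([onz(s,p[0],.032)[:2] for p in cn],np.float32); r=cv2.minAreaRect(W); print('pull top',r)
print('pull x range',W.min(0),W.max(0))
# flange side edges: outer edges per row
m=(h[...,1]<60)&(h[...,2]>110)
L=[];Rr=[]
for v in range(25,172):
    u=np.where(m[v,150:345])[0]+150
    L.append(onz(s,(u[0]-.5,v),.005)[:2]); Rr.append(onz(s,(u[-1]+.5,v),.005)[:2])
for E in(np.array(L),np.array(Rr)):
    k=np.polyfit(E[:,0],E[:,1],1); res=np.abs(E[:,1]-np.polyval(k,E[:,0])); E=E[res<.002]; k=np.polyfit(E[:,0],E[:,1],1); print('yaw',np.degrees(np.arctan(k[0])),'y@.527',np.polyval(k,.527),len(E))
F=np.array([onz(s,(u,np.where(m[150:230,u])[0][-1]+150.5),.005)[:2] for u in list(range(190,240))+list(range(285,318))])
k=np.polyfit(F[:,1],F[:,0],1);print('front x',k,np.degrees(np.arctan(-k[0])),np.polyval(k,.226))
go((.4308,.2254,.25),0)
```

```text
pull top ((0.43266719579696655, 0.22583425045013428), (0.011847393587231636, 0.041445065289735794), 88.89307403564453)
pull x range [0.41201064 0.21970424] [0.4533434 0.2321015]
yaw -0.30573871133876673 y@.527 0.2907449785040899 147
yaw -0.5634038161181861 y@.527 0.16024427616892528 147
front x [-0.00733426  0.45221653] 0.42021466466697566 0.45055898498276237
t 2.55 tcp [0.4511 0.2022 0.3604] yaw -0.29 off [-0.0203 -0.0232  0.1104] twist -0.005 F [0.2 0.1 1.5]
```

```bash
python3 -m jog '{"fingers":[0,0,0,0,0,0,0,0,0,0],"offset":[[-0.021,-0.024,0.02],[-0.021,-0.024,0.05],[-0.021,-0.024,0.08],[-0.021,-0.024,0.11],[-0.021,-0.024,0.135],[-0.021,-0.024,0.155],[-0.021,-0.024,0.17],[-0.021,-0.024,0.178],[-0.021,-0.024,0.181],[-0.021,-0.024,0.181]],"twist":[0.002,0.002,0.002,0.002,0.002,0.002,0.002,0.002,0.002,0.002]}'
python3 - <<'E'
from h import *
go((.430,.2258,.178),-.4)
E
```

```text
t: 3.55
ee_pos: [0.4302, 0.227, 0.18]
tcp_rot: [[1.0, -0.007, 0.0], [-0.007, -1.0, -0.0], [0.0, 0.0, -1.0]]
wrist_force: [0.1, 0.5, 0.7]
gripper_width: 0.0854
grip_force: 0.0
t 3.55 tcp [0.4302 0.227  0.18  ] yaw -0.39 off [-0.0002  0.0012  0.002 ] twist 0.0002 F [0.1 0.5 0.7]
```

```bash
python3 -m jog '{"fingers":[150,225,255,255,255,255,255,255,255,255],"offset":[[0,0.001,0.001],[0,0.001,0.001],[0,0.001,0.001],[0,0.001,0.001],[0,0.001,0.001],[0,0.001,0.001],[0,0.001,0.001],[0,0.001,0.001],[0,0.001,0.001],[0,0.001,0.001]],"twist":[0,0,0,0,0,0,0,0,0,0]}' 120
python3 - <<'E'
from h import *
go((.430,.226,.45),0)
E
```

```text
t: 4.55
ee_pos: [0.4297, 0.227, 0.1792]
tcp_rot: [[1.0, -0.005, 0.0], [-0.005, -1.0, 0.0], [0.0, -0.0, -1.0]]
wrist_force: [-1.7, -1.7, 4.8]
gripper_width: 0.0101
grip_force: 117.2
t 4.55 tcp [0.4297 0.227  0.1792] yaw -0.28 off [ 0.0005  0.001  -0.2708] twist -0.0049 F [-1.7 -1.7  4.8]
```

```bash
python3 -m jog '{"fingers":[255,255,255,255,255,255,255,255,255,255,255,255],"offset":[[0,0,-0.005],[0,0,-0.015],[0,0,-0.03],[0,0,-0.05],[0,0,-0.07],[0,0,-0.09],[0,0,-0.11],[0,0,-0.13],[0,0,-0.15],[0,0,-0.165],[0,0,-0.175],[0,0,-0.178]],"twist":[0,0,0,0,0,0,0,0,0,0,0,0]}' 120
python3 - <<'E'
from h import *
go((.46,-.027,.36),0)
E
```

```text
t: 5.75
ee_pos: [0.4296, 0.227, 0.3581]
tcp_rot: [[1.0, -0.005, 0.002], [-0.005, -1.0, 0.001], [0.002, -0.001, -1.0]]
wrist_force: [-0.0, 0.0, -2.1]
gripper_width: 0.0098
grip_force: 117.1
t 5.75 tcp [0.4296 0.227  0.3581] yaw -0.29 off [ 0.0317  0.2538 -0.0021] twist -0.005 F [-0.   0.  -2.1]
```

```bash
python3 -m jog '{"fingers":[255,255,255,255,255,255,255,255,255,255,255,255],"offset":[[0.002,0.01,-0.002],[0.005,0.03,-0.002],[0.008,0.055,-0.002],[0.012,0.085,-0.002],[0.015,0.115,-0.002],[0.018,0.145,-0.002],[0.021,0.175,-0.002],[0.024,0.205,-0.002],[0.027,0.23,-0.002],[0.03,0.245,-0.002],[0.032,0.254,-0.002],[0.032,0.254,-0.002]],"twist":[-0.002,-0.005,-0.005,-0.005,-0.005,-0.005,-0.005,-0.005,-0.005,-0.005,-0.005,-0.005]}' 120
python3 - <<'E'
from h import *
go((.46,-.027,.36),0)
for n in('side','wrist','top'):s=save(n,n+'2.png')
c=[cv2.resize(load('side2.png')['color'][90:310,180:400],(400,400),interpolation=cv2.INTER_CUBIC),cv2.resize(load('wrist2.png')['color'][:,20:440],(400,400))]
cv2.imwrite('pics/c2.png',np.hstack(c)[:,:,::-1])
E
```

```text
t: 6.95
ee_pos: [0.4602, -0.0289, 0.3581]
tcp_rot: [[1.0, -0.003, -0.001], [-0.003, -1.0, 0.0], [-0.001, -0.0, -1.0]]
wrist_force: [-0.6, -0.1, -2.1]
gripper_width: 0.0097
grip_force: 117.2
t 6.95 tcp [ 0.4602 -0.0289  0.3581] yaw -0.14 off [-0.0002 -0.0019 -0.0019] twist -0.0025 F [-0.6 -0.1 -2.1]
```

View pics/c2.png

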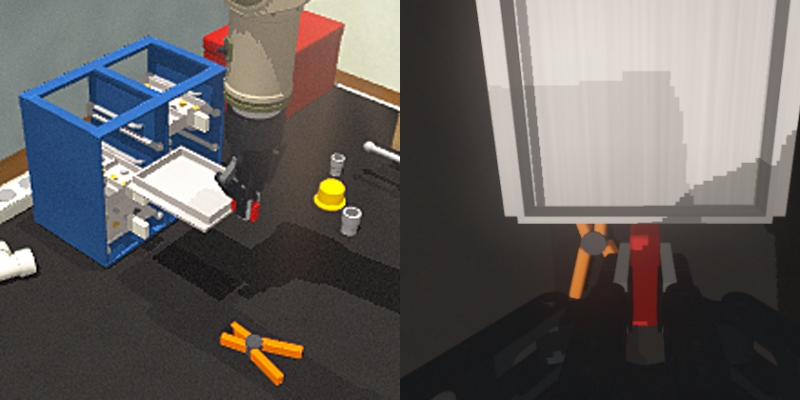

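Side crop: the tray hangs in front of the cabinet roughly level, with its rear-left corner at crop px (135,182). In the wrist crop the pull sits straight between the pads. Next I measure droop from the sheet's +y lower edge in the side view, and the lateral fit against the cabinet.

Run:
```python
from h import *
s=load('side2.png'); t=load('top2.png'); a=env.observe()
e=a['ee_pos']; zc=e[2]-.1767; yw=0
g=s['color'].astype(float).mean(2)
# +y underside edge
for dx in (30,60,90,115,140,155):
    P=[e[0]+.0209-.0012+dx/1000,e[1]+.065,zc-.0025]; uv=proj(s,P)[0]
    u=int(round(uv[0])); v=np.arange(int(uv[1])-10,int(uv[1])+11); col=g[v,u]; d=col[:-1]-col[1:]; i=d.argmax()
    print(dx,uv.round(1),'edge v',v[i]+.5,'drop px',round(v[i]+.5-uv[1],1),'px/mm z',((proj(s,np.array(P)-[0,0,.01])[0]-uv)[1]/10).round(2))
print('pred corners side',proj(s,[[e[0]+.170,e[1]+.065,zc+.0025],[e[0]+.02,e[1]+.065,zc+.0025]]).round(1))
print('pred corners top',proj(t,[[e[0]+.170,e[1]+.065,zc],[e[0]+.17,e[1]-.065,zc]]).round(1))
c=cv2.resize(t['color'][70:260,220:400],None,fx=3,fy=3,interpolation=cv2.INTER_CUBIC); 
d=cv2.resize(s['color'][120:235,190:320],None,fx=4,fy=4,interpolation=cv2.INTER_CUBIC)
cv2.imwrite('pics/c3.png',cv2.resize(c,(540,570))[:,:,::-1])
```

```text
30 [282.8 213. ] edge v 212.5 drop px -0.5 px/mm z 0.31
60 [273.9 208. ] edge v 207.5 drop px -0.5 px/mm z 0.3
90 [265.4 203.1] edge v 202.5 drop px -0.6 px/mm z 0.3
115 [258.4 199.1] edge v 202.5 drop px 3.4 px/mm z 0.3
140 [251.5 195.2] edge v 188.5 drop px -6.7 px/mm z 0.3
155 [247.5 193. ] edge v 184.5 drop px -8.5 px/mm z 0.3
pred corners side [[248.7 192.2]
 [291.9 216.5]]
pred corners top [[250.3 184.3]
 [306.6 184.3]]
```

View pics/c3.png

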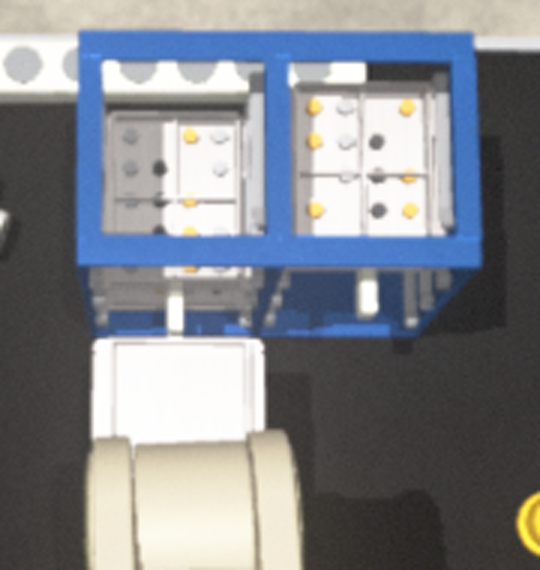

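The top crop shows the tray's rear edge at y≈340, aligned with the left column, with side edges at crop x≈93 and 266. I'll measure those edges at sheet height.

Run:
```python
from h import *
t=load('top2.png'); a=env.observe(); z=a['ee_pos'][2]-.1767+.0025
g=t['color'].astype(float).mean(2)
def sub(row,lo,hi):
    x=np.arange(lo,hi); c=row[lo:hi]; m=(c.max()+c.min())/2; s=np.where((c[:-1]-m)*(c[1:]-m)<=0)[0][0]; return lo+s+(m-c[s])/(c[s+1]-c[s])
L=[];R=[]
for v in range(190,213):
    L.append(onz(t,(sub(g[v],244,258),v),z)[:2]); R.append(onz(t,(sub(g[v],302,316),v),z)[:2])
L=np.array(L);R=np.array(R)
for E in(L,R): k=np.polyfit(E[:,0],E[:,1],1);print('y',np.median(E[:,1]).round(4),'slope',np.degrees(np.arctan(k[0])).round(2))
print('mid',((np.median(L[:,1])+np.median(R[:,1]))/2).round(4),'tcp y',a['ee_pos'][1])
# rear edge x
F=[onz(t,(u,sub(g[:,u],178,188)),z)[0] for u in list(range(256,271))+list(range(288,304))]; print('rear x',np.median(F).round(4))
# cabinet opening, inner edges of left column at top z=.256
h=cv2.cvtColor(t['color'],cv2.COLOR_RGB2HSV); b=((h[...,0]>100)&(h[...,0]<125)&(h[...,1]>150)&(h[...,2]>90))
sat=h[...,1].astype(float)
O=[]
for v in range(93,146):
    O.append([onz(t,(sub(sat[v],x0,x1),v),.256)[1] for x0,x1 in((240,250),(374,384))]+[onz(t,(280,v),.256)[0]])
O=np.array(O)
print('outer y',np.median(O[:,:2],0),'mid',np.median(O[:,:2].mean(1)),'slopes',[np.degrees(np.arctan(np.polyfit(O[:,2],O[:,i],1)[0])).round(2) for i in(0,1)])
# stored mid pull in the top view, white: x 272..282,v165..182
w=(h[...,1]<60)&(h[...,2]>150); 
for v in range(168,180,2):
    u=np.where(w[v,270:290])[0]+270; 
    if len(u): print(v,onz(t,(u.mean(),v),.1325)[:2].round(4),len(u))
```

```text
y 0.0388 slope -0.9
y -0.0935 slope -0.08
mid -0.0274 tcp y -0.02639151685453802
rear x 0.635
outer y [ 0.04876569 -0.24854145] mid -0.09994550490042169 slopes [np.float64(-0.86), np.float64(0.15)]
168 [ 0.6804 -0.0263] 5
170 [ 0.6754 -0.0263] 7
172 [ 0.6705 -0.0358] 13
174 [ 0.6655 -0.0251] 6
176 [ 0.6606 -0.0263] 7
178 [ 0.6556 -0.0263] 7
```

```bash
python3 -m jog '{"fingers":[255,255,255,255,255,255,255],"offset":[[0,0,0.001],[0.005,0,0.0015],[0.012,0,0.0015],[0.02,0,0.0015],[0.026,0,0.0015],[0.03,0,0.0015],[0.03,0,0.0015]],"twist":[-0.002,-0.002,-0.002,-0.002,-0.002,-0.002,-0.002]}' 120
python3 - <<'E'
from h import *
go((.49,-.0258,.3565),0)
E
```

```text
t: 7.8
ee_pos: [0.4909, -0.0273, 0.3571]
tcp_rot: [[1.0, 0.002, -0.0], [0.002, -1.0, 0.0], [-0.0, -0.0, -1.0]]
wrist_force: [0.5, -0.5, -2.1]
gripper_width: 0.0098
grip_force: 117.2
t 7.8 tcp [ 0.4909 -0.0273  0.3571] yaw 0.11 off [-0.0009 -0.0015  0.0006] twist 0.0019 F [ 0.5 -0.5 -2.1]
```

```bash
python3 -m jog '{"fingers":[255,255,255,255,255,255,255,255,255,255],"offset":[[0.004,-0.0005,0.0005],[0.008,-0.0005,0.0005],[0.012,-0.0005,0.0005],[0.016,-0.0005,0.0005],[0.02,-0.0005,0.0005],[0.025,-0.0005,0.0005],[0.03,-0.0005,0.0005],[0.035,-0.0005,0.0005],[0.04,-0.0005,0.0005],[0.04,-0.0005,0.0005]],"twist":[0,0,0,0,0,0,0,0,0,0]}' 120
python3 - <<'E'
from h import *
go((.618,-.0265,.3565),0)
E
```

```text
t: 8.8
ee_pos: [0.5309, -0.0268, 0.3566]
tcp_rot: [[1.0, 0.002, 0.0], [0.002, -1.0, 0.0], [0.0, -0.0, -1.0]]
wrist_force: [0.3, 0.3, -1.7]
gripper_width: 0.0097
grip_force: 117.2
t 8.8 tcp [ 0.5309 -0.0268  0.3566] yaw 0.11 off [ 0.0871 -0.0001  0.0001] twist 0.0019 F [ 0.3  0.3 -1.7]
```

```bash
python3 -m jog '{"fingers":[255,255,255,255,255,255,255,255,255,255],"offset":[[0.005,0,0],[0.01,0,0],[0.015,0,0],[0.02,0,0],[0.025,0,0],[0.03,0,0],[0.035,0,0],[0.04,0,0],[0.045,0,0],[0.045,0,0]],"twist":[0,0,0,0,0,0,0,0,0,0]}' 120
python3 - <<'E'
from h import *
go((.618,-.0265,.3565),0)
E
```

```text
t: 9.8
ee_pos: [0.5759, -0.0267, 0.3566]
tcp_rot: [[1.0, 0.002, 0.0], [0.002, -1.0, 0.0], [0.0, -0.0, -1.0]]
wrist_force: [0.3, 0.5, -2.1]
gripper_width: 0.0097
grip_force: 117.2
t 9.8 tcp [ 0.5759 -0.0267  0.3566] yaw 0.11 off [ 0.0421 -0.0001  0.0001] twist 0.0019 F [ 0.3  0.5 -2.1]
```

```bash
python3 -m jog '{"fingers":[255,255,255,255,255,255,255,255,255,255],"offset":[[0.005,0,0],[0.01,0,0],[0.015,0,0],[0.02,0,0],[0.025,0,0],[0.03,0,0],[0.035,0,0],[0.04,0,0],[0.042,0,0],[0.042,0,0]],"twist":[0,0,0,0,0,0,0,0,0,0]}' 120
python3 - <<'E'
from h import *
go((.618,-.0265,.3565),0)
for n in('side','top','wrist'):s=save(n,n+'3.png')
c=[cv2.resize(load('side3.png')['color'][90:250,180:340],(400,400),interpolation=cv2.INTER_CUBIC),cv2.resize(load('wrist3.png')['color'][:,20:440],(400,400))]
cv2.imwrite('pics/c4.png',np.hstack(c)[:,:,::-1])
E
```

```text
t: 10.8
ee_pos: [0.6176, -0.0266, 0.3566]
tcp_rot: [[1.0, 0.002, -0.0], [0.002, -1.0, 0.0], [-0.0, -0.0, -1.0]]
wrist_force: [-0.7, -0.2, -1.6]
gripper_width: 0.0099
grip_force: 117.2
t 10.8 tcp [ 0.6176 -0.0266  0.3566] yaw 0.11 off [ 0.0004 -0.0001  0.0001] twist 0.0019 F [-0.7 -0.2 -1.6]
```

View pics/c4.png

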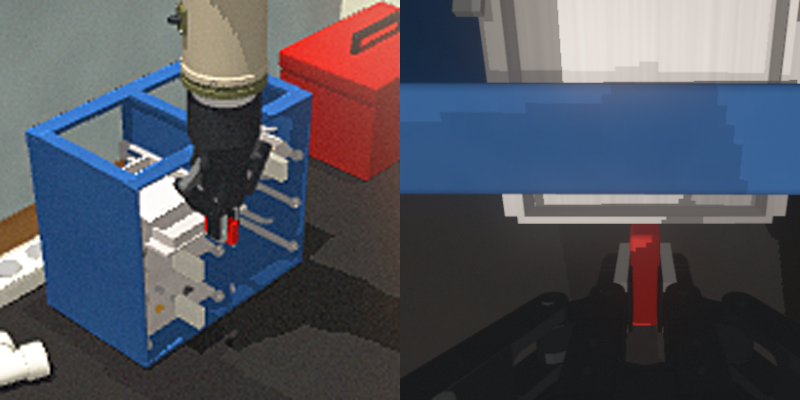

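The side crop shows the tray more than halfway in on the high pair. The wrist crop shows it square with the beam (front edge at crop y≈220, pull at x≈645). There are no contact forces, so I release and back off.

```bash
python3 -m jog '{"fingers":[200,160,120,110,110,110,110,110,110,110,110,110],"offset":[[0,0,0],[0,0,0],[0,0,0],[0,0,0],[0,0,0],[-0.005,0,0],[-0.015,0,0],[-0.028,0,0],[-0.042,0,0],[-0.052,0,0],[-0.056,0,0],[-0.056,0,0]],"twist":[0,0,0,0,0,0,0,0,0,0,0,0]}' 60
python3 -m jog '{"fingers":[200,255,255,255,255,255],"offset":[[0,0,-0.003],[0,0,-0.0055],[0,0,-0.0055],[0,0,-0.0055],[0,0,-0.0055],[0,0,-0.0055]],"twist":[0,0,0,0,0,0]}' 60
python3 - <<'E'
from h import *
go((.618,-.0265,.362),0)
s=save('wrist','w4.png');save('side','side4.png')
c=[cv2.resize(load('side4.png')['color'][90:250,180:340],(400,400),interpolation=cv2.INTER_CUBIC),cv2.resize(s['color'][:,20:440],(400,400))]
cv2.imwrite('pics/c5.png',np.hstack(c)[:,:,::-1])
E
```

```text
t: 12.15
ee_pos: [0.5609, -0.0268, 0.3571]
tcp_rot: [[1.0, 0.002, 0.001], [0.002, -1.0, -0.0], [0.0, 0.0, -1.0]]
wrist_force: [-0.4, 0.7, -0.3]
gripper_width: 0.0486
grip_force: 0.0
t: 12.75
ee_pos: [0.5613, -0.0267, 0.3621]
tcp_rot: [[1.0, 0.002, -0.0], [0.002, -1.0, 0.0], [-0.0, -0.0, -1.0]]
wrist_force: [-0.1, 1.1, -0.2]
gripper_width: 0.0004
grip_force: 0.0
t 12.75 tcp [ 0.5613 -0.0267  0.3621] yaw 0.1 off [ 0.0567 -0.0001  0.    ] twist 0.0018 F [-0.1  1.1 -0.2]
```

View pics/c5.png

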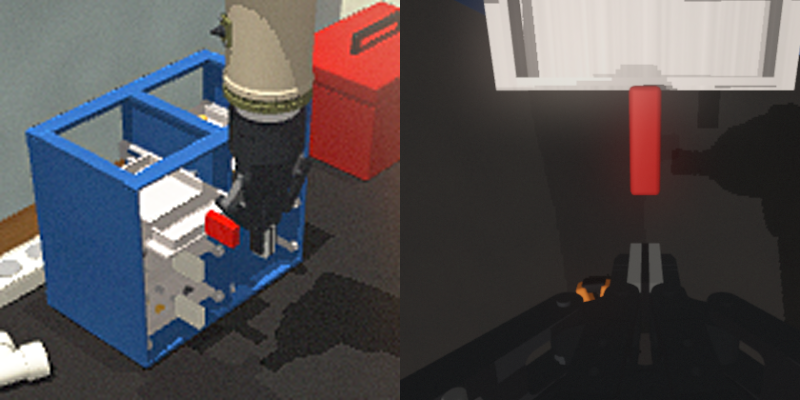

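The tray stayed put when released. The red pull is in line with the closed fingers (wrist crop x≈645 for both). Checking the fingertip and pull-end geometry before pushing.

Run:
```python
from h import *
s=load('side4.png'); w=load('w4.png'); e=env.observe()['ee_pos']
print('tip side pred',proj(s,[e-[0,0,.173]]).round(1),'seen approx (285,192)')
def redc(s):
    h=cv2.cvtColor(s['color'],cv2.COLOR_RGB2HSV); r=(((h[...,0]<8)|(h[...,0]>172))&(h[...,1]>150)&(h[...,2]>90)).astype(np.uint8)
    r[:, :150]=0; r[:,340:]=0
    if s is not w: r[:165]=0; r[:, :250]=0; r[:,285:]=0
    c=max(cv2.findContours(r,0,1)[0],key=cv2.contourArea); return c[:,0]
c=redc(w); b=c[c[:,1]>=c[:,1].max()-1].mean(0); print('pull end bottom px',b,[onz(w,b,z).round(4) for z in(.200,.206)])
c=redc(s); print('side red bbox',cv2.boundingRect(c),'pred end bottom/top, home+ ', proj(s,[[.598,-.027,.178],[.598,-.027,.206]]).round(1))
```

```text
tip side pred [[284.4 190.5]] seen approx (285,192)
pull end bottom px [277.         203.89655172] [array([ 0.5973, -0.0275,  0.2   ]), array([ 0.5991, -0.0275,  0.206 ])]
side red bbox (262, 174, 14, 15) pred end bottom/top, home+  [[274.2 188.4]
 [274.3 179.9]]
```

```bash
python3 -m jog '{"fingers":[255,255,255,255,255,255,255,255,255,255,255,255],"offset":[[0.008,0,0],[0.016,0,0],[0.021,0,0],[0.024,0,0],[0.027,0,0],[0.03,0,0],[0.033,0,0],[0.036,0,0],[0.039,0,0],[0.042,0,0],[0.045,0,0],[0.048,0,0]],"twist":[0,0,0,0,0,0,0,0,0,0,0,0]}' 60
python3 - <<'E'
from h import *
go((.637,-.0268,.362),0)
E
```

```text
t: 14.05
ee_pos: [0.6096, -0.0266, 0.3623]
tcp_rot: [[1.0, 0.002, 0.0], [0.002, -1.0, 0.0], [0.0, -0.0, -1.0]]
wrist_force: [-0.8, -0.7, 1.0]
gripper_width: -0.0002
grip_force: 0.5
t 14.05 tcp [ 0.6096 -0.0266  0.3623] yaw 0.11 off [0.0274 0.0002 0.0003] twist 0.0019 F [-0.8 -0.7  1. ]
```

Pushing at about 1 N. Continuing slowly to a few mm short of the stops.

```bash
python3 -m jog '{"fingers":[255,255,255,255,255,255,255,255,255],"offset":[[0.003,0,0],[0.006,0,0],[0.009,0,0],[0.012,0,0],[0.015,0,0],[0.017,0,0],[0.019,0,0],[0.021,0,0],[0.021,0,0]],"twist":[0,0,0,0,0,0,0,0,0]}' 60
python3 - <<'E'
from h import *
go((.637,-.0268,.362),0)
w=save('wrist','w5.png'); h=cv2.cvtColor(w['color'],cv2.COLOR_RGB2HSV); r=(((h[...,0]<8)|(h[...,0]>172))&(h[...,1]>150)&(h[...,2]>90)).astype(np.uint8); r[:,:150]=0;r[:,340:]=0
c=max(cv2.findContours(r,0,1)[0],key=cv2.contourArea)[:,0]; b=c[c[:,1]>=c[:,1].max()-1].mean(0); print(b,onz(w,b,.206).round(4))
E
```

```text
t: 14.95
ee_pos: [0.6306, -0.0266, 0.3622]
tcp_rot: [[1.0, 0.002, 0.0], [0.002, -1.0, 0.0], [0.0, -0.0, -1.0]]
wrist_force: [-0.1, -0.2, -0.6]
gripper_width: 0.0003
grip_force: 0.0
t 14.95 tcp [ 0.6306 -0.0266  0.3622] yaw 0.11 off [0.0064 0.0002 0.0002] twist 0.0019 F [-0.1 -0.2 -0.6]
[277.         267.92592593] [ 0.6417 -0.0274  0.206 ]
```

```bash
python3 -m jog '{"fingers":[255,255,255,255,255,255],"offset":[[0.001,0,0],[0.002,0,0],[0.003,0,0],[0.004,0,0],[0.005,0,0],[0.005,0,0]],"twist":[0,0,0,0,0,0]}' 60
python3 -m jog '{"fingers":[255,255,255],"offset":[[0.0005,0,0],[0.001,0,0],[0.001,0,0]],"twist":[0,0,0]}' 60
```

```text
t: 15.6
ee_pos: [0.6355, -0.0266, 0.3623]
tcp_rot: [[1.0, 0.002, 0.0], [0.002, -1.0, 0.0], [0.0, -0.0, -1.0]]
wrist_force: [-0.1, -0.7, -0.6]
gripper_width: -0.0
grip_force: 0.0
t: 15.9
ee_pos: [0.6364, -0.0266, 0.3623]
tcp_rot: [[1.0, 0.002, 0.0], [0.002, -1.0, 0.0], [0.0, -0.0, -1.0]]
wrist_force: [-0.1, -0.1, -0.0]
gripper_width: -0.0003
grip_force: 0.0
```

```bash
cat >> h.py <<'E'
def chk(f):
    w=save('wrist',f); h=cv2.cvtColor(w['color'],cv2.COLOR_RGB2HSV); r=(((h[...,0]<8)|(h[...,0]>172))&(h[...,1]>150)&(h[...,2]>90)).astype(np.uint8); r[:,:150]=0;r[:,340:]=0
    c=max(cv2.findContours(r,0,1)[0],key=cv2.contourArea)[:,0]; b=c[c[:,1]>=c[:,1].max()-1].mean(0); print(b,onz(w,b,.203).round(4))
    s=save('side','s'+f); h=cv2.cvtColor(s['color'],cv2.COLOR_RGB2HSV); r=(((h[...,0]<8)|(h[...,0]>172))&(h[...,1]>150)&(h[...,2]>90)).astype(np.uint8); r[:145]=0;r[:,:230]=0;r[:,290:]=0; r[205:]=0
    cs=cv2.findContours(r,0,1)[0]; print([cv2.boundingRect(c) for c in cs if len(c)>8])
    for zc in(.1725,.1785): print('pred end/front pull at z',zc,proj(s,[[.648,-.027,zc+.0015],[.648,-.027,zc+.0295],[.688,-.027,zc+.0295]]).round(1).tolist())
E
python3 - <<'E'
from h import *
go((.637,-.0268,.362),0); chk('w6.png')
E
```

```text
t 15.9 tcp [ 0.6364 -0.0266  0.3623] yaw 0.1 off [0.0006 0.0002 0.0003] twist 0.0018 F [-0.1 -0.1 -0. ]
[280.03225806 172.93548387] [ 0.6853 -0.0285  0.203 ]
[(249, 169, 13, 14)]
pred end/front pull at z 0.1725 [[260.9, 182.4], [260.8, 174.0], [250.4, 168.6]]
pred end/front pull at z 0.1785 [[260.8, 180.6], [260.8, 172.2], [250.3, 166.8]]
```

```bash
python3 -m jog '{"fingers":[255,255,255],"offset":[[0.0005,0,0],[0.001,0,0],[0.001,0,0]],"twist":[0,0,0]}' 60
python3 -c "
from h import *
w=save('wrist','w7.png'); cv2.imwrite('pics/c7.png',w['color'][:,:,::-1])"
```

```text
t: 16.3
ee_pos: [0.6374, -0.0266, 0.3622]
tcp_rot: [[1.0, 0.002, 0.0], [0.002, -1.0, 0.0], [0.0, -0.0, -1.0]]
wrist_force: [-0.7, -0.3, 0.3]
gripper_width: -0.0001
grip_force: 0.0
```

View pics/c7.png

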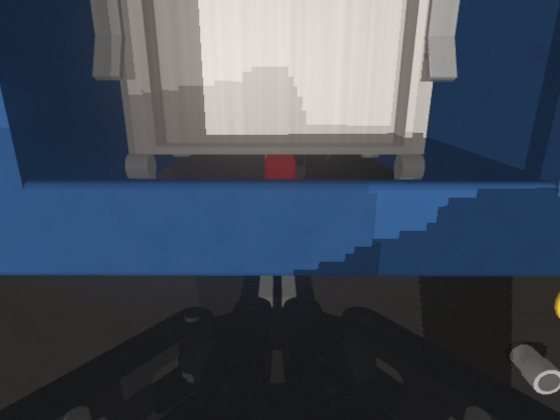

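The wrist view shows the sheet's front edge at row ≈154, with both stop beads at (140,167) and (409,167) now in front of it, so it has just dropped in. I nudge on until the stops are felt.

```bash
python3 -m jog '{"fingers":[255,255,255],"offset":[[0.0005,0,0],[0.001,0,0],[0.001,0,0]],"twist":[0,0,0]}' 60
python3 -c "
from h import *
s=load('w7.png'); 
for u in(200,330):
  for v,z in((154,.170),(154,.175)): print(u,z,onz(s,(u,v),z).round(4))
print(proj(s,[[.688,.02,.175],[.688,.02,.170],[.688,.02,.181],[.6805,.035,.176]]).round(1))
g=s['color'].astype(int).mean(2); print(g[144:162,[160,220,340,385]].astype(int).T.tolist())
"
```

```text
t: 16.65
ee_pos: [0.6384, -0.0266, 0.3622]
tcp_rot: [[1.0, 0.002, 0.0], [0.002, -1.0, 0.0], [0.0, -0.0, -1.0]]
wrist_force: [0.1, -0.1, -0.6]
gripper_width: 0.0002
grip_force: 0.0
200 0.17 [0.6883 0.0082 0.17  ]
200 0.175 [0.689  0.0071 0.175 ]
330 0.17 [ 0.6884 -0.0519  0.17  ]
330 0.175 [ 0.6892 -0.0511  0.175 ]
[[171.5 156.3]
 [174.6 154.6]
 [167.5 158.5]
 [139.1 173.1]]
[[88, 91, 95, 102, 105, 104, 104, 105, 104, 100, 80, 51, 50, 50, 50, 51, 49, 51], [97, 99, 102, 108, 111, 110, 110, 111, 110, 106, 84, 57, 57, 57, 57, 56, 55, 55], [101, 101, 101, 106, 111, 110, 109, 110, 110, 104, 81, 48, 49, 46, 47, 46, 48, 47], [95, 96, 97, 103, 106, 104, 105, 105, 105, 100, 79, 48, 49, 48, 48, 47, 48, 47]]
```

```bash
python3 -m jog '{"fingers":[255,255,255],"offset":[[0.0005,0,0],[0.001,0,0],[0.001,0,0]],"twist":[0,0,0]}' 60
python3 -m jog '{"fingers":[255,255,255],"offset":[[0.0003,0,0],[0.0006,0,0],[0.0006,0,0]],"twist":[0,0,0]}' 60
python3 -c "
from h import *
s=save('wrist','w8.png'); g=s['color'].astype(int).mean(2); print(g[138:170,[160,220,340,385]].astype(int).T.tolist())"
```

```text
t: 16.95
ee_pos: [0.6393, -0.0265, 0.3622]
tcp_rot: [[1.0, 0.002, -0.0], [0.002, -1.0, 0.0], [-0.0, -0.0, -1.0]]
wrist_force: [-0.4, -0.5, -0.7]
gripper_width: 0.0
grip_force: 0.1
t: 17.25
ee_pos: [0.6399, -0.0266, 0.3622]
tcp_rot: [[1.0, 0.002, -0.0], [0.002, -1.0, 0.0], [-0.0, -0.0, -1.0]]
wrist_force: [0.2, -0.1, -0.1]
gripper_width: 0.0
grip_force: 0.2
[[89, 89, 89, 89, 89, 88, 88, 87, 88, 87, 88, 89, 93, 100, 104, 104, 104, 103, 104, 100, 79, 49, 50, 50, 48, 49, 49, 48, 47, 48, 48, 48], [196, 196, 177, 111, 111, 111, 111, 111, 106, 99, 100, 100, 101, 108, 111, 111, 111, 111, 111, 111, 96, 58, 57, 57, 57, 57, 56, 55, 54, 54, 54, 54], [183, 166, 112, 112, 111, 111, 111, 111, 107, 102, 101, 101, 102, 106, 110, 111, 110, 111, 110, 109, 95, 51, 50, 49, 49, 49, 49, 47, 48, 46, 46, 47], [164, 108, 108, 108, 108, 108, 107, 106, 103, 97, 96, 96, 96, 99, 105, 105, 106, 104, 105, 105, 91, 49, 48, 49, 50, 49, 49, 49, 47, 47, 46, 47]]
```

```bash
python3 -m jog '{"fingers":[255,255,255],"offset":[[0.0005,0,0],[0.001,0,0],[0.001,0,0]],"twist":[0,0,0]}' 60
python3 -m jog '{"fingers":[255,255,255],"offset":[[0.0005,0,0],[0.001,0,0],[0.001,0,0]],"twist":[0,0,0]}' 60
python3 -c "
from h import *
for f in('w7.png','w8.png'):
  s=load(f); print(onz(s,(220,154.3 if f=='w7.png' else 158.5),.170).round(4))
s=save('wrist','w9.png'); g=s['color'].astype(int).mean(2); v=140+np.argmin(np.diff(g[140:172,220])[8:])+8.5; print(v,onz(s,(220,v),.170))
sd=save('side','side9.png'); c=cv2.resize(sd['color'][130:220,220:310],(600,600),interpolation=cv2.INTER_CUBIC); cv2.imwrite('pics/c9.png',c[:,:,::-1])"
```

```text
t: 17.6
ee_pos: [0.6409, -0.0265, 0.3622]
tcp_rot: [[1.0, 0.002, -0.0], [0.002, -1.0, 0.0], [-0.0, -0.0, -1.0]]
wrist_force: [-1.2, 0.8, 1.5]
gripper_width: -0.0002
grip_force: 0.7
t: 17.9
ee_pos: [0.6414, -0.0263, 0.3622]
tcp_rot: [[1.0, 0.002, -0.002], [0.002, -1.0, 0.0], [-0.002, -0.0, -1.0]]
wrist_force: [-5.6, 1.4, 3.2]
gripper_width: -0.0004
grip_force: 3.1
[ 0.6882 -0.001   0.17  ]
[ 0.6888 -0.0009  0.17  ]
158.5 [ 6.89931358e-01 -5.90353286e-04  1.70000000e-01]
```

View pics/c9.png

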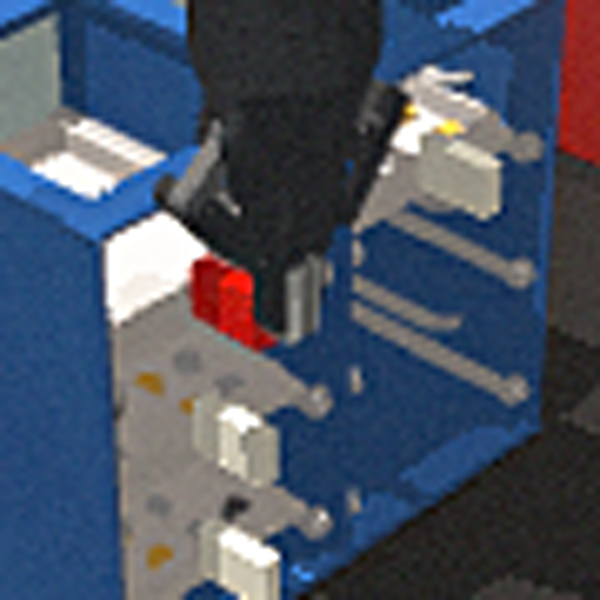

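At 5.6 N with the TCP barely moving, the stop is probably felt. I give one more gentle 1 mm of push, then back off for an unobstructed check.

```bash
python3 -m jog '{"fingers":[255,255,255],"offset":[[0.0005,0,0],[0.001,0,0],[0.001,0,0]],"twist":[0,0,0]}' 60
python3 -m jog '{"fingers":[255,255,255,255,255,255],"offset":[[-0.005,0,0],[-0.02,0,0],[-0.045,0,0],[-0.075,0,0],[-0.1,0,0],[-0.1,0,0]],"twist":[0,0,0,0,0,0]}' 60
python3 -c "
from h import *
s=save('side','side10.png'); w=save('wrist','w10.png')
c=np.hstack([cv2.resize(s['color'][140:220,220:300],(400,400),interpolation=cv2.INTER_CUBIC),cv2.resize(w['color'][0:210,140:350],(400,400),interpolation=cv2.INTER_CUBIC)]); cv2.imwrite('pics/c10.png',c[:,:,::-1])"
```

```text
t: 18.3
ee_pos: [0.6419, -0.0262, 0.3622]
tcp_rot: [[1.0, 0.002, -0.004], [0.002, -1.0, 0.0], [-0.004, -0.0, -1.0]]
wrist_force: [-11.3, 1.7, 5.9]
gripper_width: -0.0002
grip_force: 5.4
t: 18.9
ee_pos: [0.5409, -0.0269, 0.3626]
tcp_rot: [[1.0, 0.002, 0.0], [0.002, -1.0, -0.001], [0.0, 0.001, -1.0]]
wrist_force: [0.2, -0.1, 0.1]
gripper_width: 0.0002
grip_force: 0.0
```

View pics/c10.png

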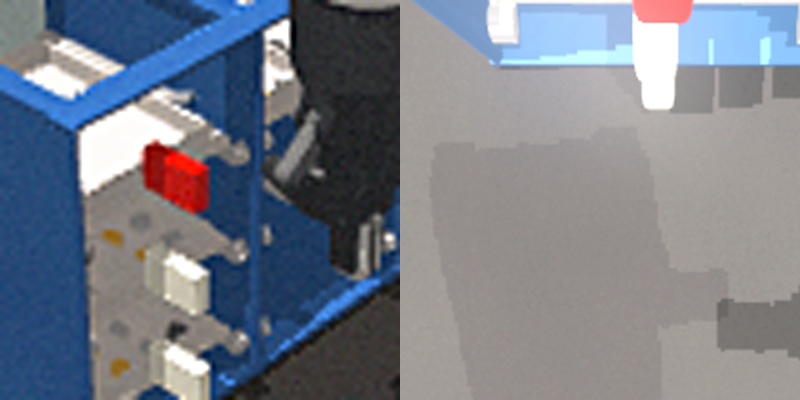

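Run:
```python
from h import *
s=load('side10.png'); g=s['color'].astype(float); 
X=.651;Y=-.027-.006
for n,z0 in(('red',.174),('mid',.104),('low',.034)):
    p=proj(s,[[X,Y,z0],[X,Y,z0+.028],[X,Y+.012,z0],[X,Y+.012,z0+.028]]); 
    u=int(round((p[0,0]+p[2,0])/2)); pb=(p[0,1]+p[2,1])/2; pt=(p[1,1]+p[3,1])/2
    ch=g[...,0] if n=='red' else g.min(2)
    for uu in(u-1,u,u+1):
        col=ch[:,uu]; lo=int(pb)-5; d=col[lo:lo+10]-col[lo+1:lo+11]; i=d.argmax(); m=(col[lo+max(i-2,0)]+col[lo+i+3])/2
        seg=col[lo:lo+12]; k=[j for j in range(11) if seg[j]>=m>seg[j+1]][-1]; e=lo+k+(seg[k]-m)/(seg[k]-seg[k+1])
        print(n,uu,'pred bottom',pb.round(2),'seen',round(e,2),'diff',round(e-pb,2))
    right=np.argmin(np.diff(ch[int((pb+pt)/2)-1:int((pb+pt)/2)+2,u-4:u+9].mean(0)))+u-4+.5
    print(n,'right edge pred',max(p[0,0],p[2,0]).round(1),'seen',right)
```

```text
red 259 pred bottom 182.0 seen 181.14 diff -0.86
red 260 pred bottom 182.0 seen 181.08 diff -0.92
red 261 pred bottom 182.0 seen 179.67 diff -2.33
red right edge pred 261.6 seen 261.5
mid 259 pred bottom 201.88 seen 202.39 diff 0.51
mid 260 pred bottom 201.88 seen 201.64 diff -0.24
mid 261 pred bottom 201.88 seen 201.0 diff -0.88
mid right edge pred 261.7 seen 261.5
low 260 pred bottom 220.38 seen 220.93 diff 0.56
low 261 pred bottom 220.38 seen 220.01 diff -0.37
low 262 pred bottom 220.38 seen 217.5 diff -2.88
low right edge pred 261.9 seen 261.5
```

Side crop: the red pull's end face lines up vertically with the two white pulls (right edges all at u≈208 in the crop), so depth looks home. The height is ambiguous at the 1 px level, so I check level numerically from the widths in the existing wrist image.

Run:
```python
from h import *
s=load('w9.png'); g=s['color'].astype(int); e=g.sum(2)
print('f',s['camera_matrix'][0,0], 'cam',ray(s,(0,0))[0].round(4))
for v in(5,30,60,95,110,125,140,150,155):
    r=cv2.GaussianBlur(e[v:v+1].astype(np.float32),(3,1),0)[0]; d=np.diff(r)
    L=[(u,int(d[u])) for u in range(90,200) if abs(d[u])>25 and abs(d[u])==abs(d[max(0,u-2):u+3]).max()]
    R=[(u,int(d[u])) for u in range(360,470) if abs(d[u])>25 and abs(d[u])==abs(d[u-2:u+3]).max()]
    print(v,L,R)
```

```text
f 346.4350046320855 cam [ 0.7168 -0.0267  0.3301]
5 [(90, 51), (107, 28), (118, -43), (121, 32), (127, 36), (142, -51), (154, 48), (198, 87)] [(407, -83), (419, 119), (429, -101), (432, 78), (460, -120)]
30 [(94, 53), (110, 28), (121, -42), (124, 30), (130, 36), (144, -52), (156, 53)] [(400, -26), (404, -81), (416, 101), (426, -100), (429, 74), (456, -120)]
60 [(95, 57), (112, 25), (122, -36), (125, 33), (133, 35), (147, -49), (159, 48)] [(397, -27), (401, -81), (413, 107), (424, -102), (427, 75), (454, -106)]
95 [(121, 54)] [(393, -30), (397, -78), (409, 106), (431, -137)]
110 [(123, 56)] [(392, -30), (396, -78), (407, 104), (415, -25), (429, -135)]
125 [(125, 53)] [(390, -29), (394, -77), (406, 92), (413, -25), (427, -135)]
140 [(127, 53)] [(393, -76), (404, 95), (426, -140)]
150 [(128, 56)] [(424, -73)]
155 [(129, 51)] [(423, -70)]
```

Run:
```python
from h import *
s=load('w9.png'); f=s['camera_matrix'][0,0]
def P(v,l,r,W):
    u=(l+r)/2+.5; o,d=ray(s,(u,v)); return (o+d*f*W/(r-l)).round(4)
for v,l,r in((95,121,431),(110,123,429),(125,125,427),(140,127,426)): print('flange',v,P(v,l,r,.130))
for v,l,r in((5,142,419),(30,144,416),(60,147,413)):print('rim-out',v,P(v,l,r,.107),'in',P(v,l+12,r-12,.107))
# model: expected widths level (z .175) vs front raised 6mm, at the same rows
for n,zf in(('level',lambda x:.175),('raised',lambda x:.175+.006*(.838-x)/.15)):
    for v in(95,110,125,140):
        o,d=ray(s,(276.5,v)); x=.7
        for _ in range(20): k=(zf(x)-o[2])/d[2]; x=(o+k*d)[0]
        print(n,v,'x',round(x,4),'width',round(f*.13/k,1))
```

```text
flange 95 [ 0.718  -0.0267  0.1774]
flange 110 [ 0.7119 -0.0268  0.1774]
flange 125 [ 0.7057 -0.0268  0.1773]
flange 140 [ 0.6994 -0.027   0.1777]
rim-out 5 [ 0.751  -0.0284  0.179 ] in [ 0.7543 -0.0286  0.1647]
rim-out 30 [ 0.7423 -0.0283  0.1792] in [ 0.7448 -0.0284  0.1646]
rim-out 60 [ 0.7314 -0.0283  0.1794] in [ 0.7328 -0.0285  0.1645]
level 95 x 0.718 width 305.1
level 110 x 0.7118 width 301.3
level 125 x 0.7055 width 297.6
level 140 x 0.6991 width 293.8
raised 95 x 0.718 width 314.9
raised 110 x 0.712 width 311.5
raised 125 x 0.7059 width 308.1
raised 140 x 0.6997 width 304.7
```

Flange height reads about 2 mm high, which is within the calibration error. I settle it by comparing with the stored high tray in the other column, using the same camera pose relative to each column and fingers above the pulls.

```bash
python3 -m jog '{"fingers":[255,255,255,255,255,255,255,255],"offset":[[0,0,-0.015],[0,0,-0.028],[0.02,0,-0.028],[0.045,0,-0.028],[0.07,0,-0.028],[0.09,0,-0.028],[0.1,0,-0.028],[0.1,0,-0.028]],"twist":[0,0,0,0,0,0,0,0]}' 60
python3 -c "
from h import *
save('wrist','wa.png')"
python3 -m jog '{"fingers":[255,255,255,255,255,255,255,255],"offset":[[0,0.02,0],[0,0.05,0],[0,0.085,0],[0,0.115,0],[0,0.135,0],[0,0.146,0],[0,0.146,0],[0,0.146,0]],"twist":[0,0,0,0,0,0,0,0]}' 60
python3 - <<'E'
from h import *
save('wrist','wb.png')
for f in('wa.png','wb.png'):
    s=load(f); e=s['color'].astype(int).sum(2); print(f,ray(s,(0,0))[0].round(4))
    for v in(60,90,110,125,140,150,158,166):
        d=np.diff(cv2.GaussianBlur(e[v-2:v+3].mean(0)[None].astype(np.float32),(3,1),0)[0])
        q=lambda a,b:[(u,int(d[u])) for u in range(a,b) if abs(d[u])>22 and abs(d[u])==abs(d[u-2:u+3]).max()]
        print(v,q(120,215),q(345,430))
    for u in(215,330): c=e[:,u]; dd=np.diff(c); print('col',u,[(v,int(dd[v])) for v in range(100,220) if abs(dd[v])>45])
E
```

```text
t: 19.8
ee_pos: [0.6445, -0.0266, 0.3897]
tcp_rot: [[1.0, 0.002, 0.0], [0.002, -1.0, 0.001], [0.0, -0.001, -1.0]]
wrist_force: [-0.8, 0.2, -0.2]
gripper_width: 0.0004
grip_force: 0.0
t: 20.65
ee_pos: [0.6433, -0.1713, 0.3904]
tcp_rot: [[1.0, 0.003, 0.0], [0.003, -1.0, 0.001], [0.0, -0.001, -1.0]]
wrist_force: [-0.8, 0.4, -0.4]
gripper_width: 0.0002
grip_force: 0.0
wa.png [ 0.7199 -0.027   0.3578]
60 [(126, 49), (140, 27), (148, -42), (154, 37), (168, -49), (176, 50), (212, 91)] [(378, -29), (382, -81), (390, 109), (399, -87), (423, -118)]
90 [(125, 51), (140, 23), (147, -35), (150, 30), (214, 106)] [(379, -77), (387, 103), (398, -86), (402, 62), (424, -109)]
110 [(145, 52)] [(378, -73), (385, 94), (392, -26), (406, -145)]
125 [(147, 51)] [(376, -75), (384, 111), (391, -25), (404, -136)]
140 [(148, 49)] [(375, -55), (383, 87), (389, -39), (403, -145)]
150 [(150, 48)] [(401, -67)]
158 [(150, 48), (171, -30), (183, 27), (199, -25)] [(352, 34), (367, -25), (379, 26), (400, -49)]
166 [(148, 48), (173, -31)] [(377, 34), (402, -53)]
col 215 [(105, -49), (106, -141), (155, -80), (156, -58)]

[... 264 characters left out ...]
(129, 49), (153, 32), (200, 110)] [(373, -30), (378, -78), (386, 67), (400, -76), (405, 59), (427, -111)]
110 [(149, 49), (195, 56), (213, 54)] [(361, 43), (371, -31), (376, -77), (384, 69), (407, -124)]
125 [(150, 53), (196, 101), (214, -71)] [(364, 23), (370, -30), (375, -75), (382, 75), (405, -117)]
140 [(152, 51), (203, 85)] [(373, -49), (381, 72), (387, -50), (403, -64)]
150 [(153, 51)] [(402, -55)]
158 [(152, 34), (174, -22)] [(402, -43)]
166 [(151, 46), (176, -30)] [(379, 36), (404, -55)]
col 215 [(109, -54), (110, -197), (114, 69), (115, 56), (125, -64), (129, 130), (130, 123), (140, -57), (141, -202), (156, -101)]
col 330 [(131, -56), (139, -51), (140, -161), (156, -65), (157, -93)]
```

The loose tray matches the home reference tray: same front-edge row (156) and widths within 1%, about 1 mm in height, where riding on the beads would show 5.5 mm. It is seated, so I back the arm off and hand in.

```bash
python3 -m jog '{"fingers":[255,255,255,255,255,255,255],"offset":[[0,0,-0.02],[-0.02,0,-0.04],[-0.05,0,-0.05],[-0.08,0,-0.05],[-0.1,0,-0.05],[-0.1,0,-0.05],[-0.1,0,-0.05]],"twist":[0,0,0,0,0,0,0]}' 60
python3 -c "
from cell import env
print(env.sign_off())"
```

```text
t: 21.4
ee_pos: [0.5433, -0.1714, 0.4408]
tcp_rot: [[1.0, 0.004, 0.001], [0.004, -1.0, -0.0], [0.001, 0.0, -1.0]]
wrist_force: [0.5, -0.3, 1.1]
gripper_width: -0.0002
grip_force: 0.0
the job is handed in; nothing more can be done
None
```

The red-pull tray is on the free high rail pair, pushed to its end stops at about 11 N and seated behind the beads as far as the cameras show; the job was handed in at about 21 s with no verdict returned, and I viewed 12 pictures, two over the limit of 10.

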